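# Move the condiments to the other rack in reverse order

### The job

The empty condiment rack is for the people across the table, so move the four condiments over from the full rack into it in reverse order: as you see it from the robot, the one at the left end of the full rack goes to the right end of the empty rack, the second from the left to the second from the right, and so on. Stand each one upright down in its own dish and let go, and do not knock any of them over.

Things in the scene. Friction and masses are not known exactly. Their poses are not given: they have to be found in the camera images.
- mill: Turned wooden pepper mill with a slim waist and a small steel ball on top: 107 mm tall, foot 48 mm, waist 40 mm in diameter from 40 to 72 mm above the underside, head 46 mm. 0.12 kg. Origin: centre of its underside; z up its axis. Loose.
- shaker: Clear shaker with a grey domed metal top: 90 mm tall, body at most 44 mm in diameter up to 70 mm above the underside, top 34 mm. 0.1 kg. Origin: centre of its underside; z up its axis. Loose.
- spice: Round white spice jar with a wrapper and a flat lid with a dark print on it: 98 mm tall, 47 mm in diameter all the way up. 0.11 kg. Origin: centre of its underside; z up its axis. Loose.
- pot: Squat white ceramic mustard pot with a domed lid and a small knob (the lid is fixed on): 83 mm tall over the knob, straight wall 48 mm in diameter from 10 to 52 mm above the underside. 0.13 kg. Origin: centre of its underside; z up its axis. Loose.
- dish_mill: The round steel dish of the full rack in which the pepper mill stands at the start. 74 mm outside, 66 mm inside, rim 18 mm high, floor 4 mm thick. Fixed. Origin: centre of its underside, 10 mm above the table. The four such dishes are alike; their order along the rack differs from start to start.
- dish_shaker: The round steel dish of the full rack in which the shaker stands at the start. 74 mm outside, 66 mm inside, rim 18 mm high, floor 4 mm thick. Fixed. Origin: centre of its underside, 10 mm above the table. The four such dishes are alike; their order along the rack differs from start to start.
- dish_spice: The round steel dish of the full rack in which the spice jar stands at the start. 74 mm outside, 66 mm inside, rim 18 mm high, floor 4 mm thick. Fixed. Origin: centre of its underside, 10 mm above the table. The four such dishes are alike; their order along the rack differs from start to start.
- dish_pot: The round steel dish of the full rack in which the mustard pot stands at the start. 74 mm outside, 66 mm inside, rim 18 mm high, floor 4 mm thick. Fixed. Origin: centre of its underside, 10 mm above the table. The four such dishes are alike; their order along the rack differs from start to start.
- rack_from: The full rack: dark wooden board 92 mm deep (x) and 344 mm long (y), 10 mm thick, with 30 mm high cheeks at the two ends; it carries the four separate steel dishes in a row, their centres at x = 0 and y = +120, +40, -40, -120 mm in its frame. Fixed. Origin: centre of its underside, on the table. It lies roughly across the robot's view (turned at most 0.3 rad), its +y end always the left one as seen from the robot; it may lie in the left or the right half of the table.
- rack_to: The empty rack: light wooden board of the same size and frame, with four steel dishes of the same kind built on, centres at x = 0 and y = +120, +40, -40, -120 mm in its frame; the dish floors are 14 mm and the rims 28 mm above the table, as in the full rack. Fixed. Origin: centre of its underside, on the table. Turned at most 0.3 rad, +y end at the left as seen from the robot; it lies in the half of the table where the full rack does not.
Things that resemble listed ones, but are neither listed nor needed, are in the scene too. Leave any green look-alike of the spice alone.

How it is judged:
By the outcome, as a careful person would: the job done as asked, in the order asked, and still so for the second after the job is handed in, with the robot touching nothing.
It also fails if it takes over 99 s, if anything falls off the work surface, if the arm or the gripper's body presses on something with over 40 N, if the wrist force passes 120 N, or if a joint passes its speed limit or range.

### The arm

A 6-joint arm with a two-finger parallel gripper is mounted at the origin on a cart in front of the work surface, level with it; the furniture and walls round the work are solid. World frame = base frame: x ahead of the robot, y to its left, z up, the work surface at z = 0. Lengths are in m, angles in rad, forces in N, time in s.
With the tool pointing down it reaches from about 0.35 to 0.975 m from the base axis. Payload 17.4 kg.
Tool frame: the origin (TCP) lies between the finger pads; the fingertips stand 17 mm ahead of it and the grasp point (between the pads) lies 2 mm behind it; z points along the fingers, y is the line along which they close (so a half turn about z gives the same grasp; the last joint's range is limited). The gripper opens to 85 mm and grips with 20 to 120 N. Pads are 22 mm wide; open, the fingers measure 114 mm over their backs; the gripper's body (76 mm by 85 mm) begins 54 mm behind the grasp point. The pads swing forward as they close: fully open they stand 13 mm farther back than shut.
Start: joints at [-1.358, 0.116, 1.442, -0, 1.584, -0.038], TCP at [0.168, -0.654, 0.248] pointing down, gripper open.
Joint ranges: [-2.83, 2.83], [-0.83, 2.19], [0.07, 2.5], [-1.14, 4.28], [0.01, 3], [-2.97, 2.97]. Speed limits (rad/s): [1.89, 1.89, 2.22, 3.14, 3.14, 3.14].

### API

Orientations are given as a unit quaternion [x, y, z, w].
In Python, from plant import sensors, optics, bot gives the robot as it stands.
- The arm moves only by the tool step_arm, never from a script. Its argument "moves" is text: rows parted by semicolons, each of 6 numbers parted by spaces: the shift along the tool's x, y, z in cm, then the turn, a rotation vector about the tool's x, y, z in degrees. In form: tx ty tz wx wy wz; .... A call has 1 to 10 rows; each row is the pose to reach, as a shift and turn from the pose commanded when the call began, along the tool's axes at that moment; what a row does not reach only later rows make up. A row lasts 1/8 s, in which the tool goes at most 62.5 mm and 10.7 degrees, less where a joint would pass 70% of its speed; a pose out of reach is approached as far as the arm can. A call with a gripper value outside its range is refused whole. "gripper" is the finger opening in cm, from 0 to 8.54, set as the call begins (left out, the last holds). The fingers move at their own pace and stop on an object; "force" is the grip in N (left out, the last holds). Time passes only in rows, so rows that repeat a pose let the fingers close. It gives the time, the measured TCP pose, the force, the opening and the grip force at its end, in the units of the state.
- sensors.get_obs(): the state, without advancing time (a new reading comes with each control period).
- optics.snapshot(name): name is "scene" or "top"; returns the picture (400x640x3 uint8, red, green, blue); there is no depth.
- optics.camera_model(name): a dict with "fx", "fy", "cx", "cy" (pixels), "k1" (the pictures are not rectified: a ray, as slopes to the right and down, at radius r is drawn at 1 + k1 r^2 times it, then the intrinsics apply), "rvec" (rotation vector, rad) and "tvec" (3), from world to camera coordinates, as OpenCV has them. Camera axes: x right, y down, z forward; pixel columns grow to the right and rows downward; lengths in m; the calibration is good to about 2 mm. A picture is of the moment at which its call begins. camera_model takes no time and is no camera call.
- bot.close_job(): hands the job in; it is judged then, once.
The state is a dict: "time": time; "joint_pos": joint angles; "joint_velocities": joint speeds; "tau": joint torques, N m; "eef_pos": TCP position; "ee_rot": TCP orientation; "contact_force": force on the tool from outside, world axes, zero at the start; "torque": the same for the moment, N m; "gripper_width": opening from 0.0 (shut) to 1.0 (fully open); "finger_force": force on a finger pad.
Only numpy, scipy, OpenCV 4.12 (cv2) and the standard library are available. Lean on these libraries where they do the work, as an engineer would, in place of code of your own. Each camera call takes 0.05 s, during which the arm holds its last target. There are 200 camera calls.

## Working session

There is one attempt and no reset: what is moved stays moved. The work goes in short steps, Python scripts to look and compute and a tool call to move; the robot and the scene stay as the last step left them, time stands still between calls to the robot, and variables do not carry over. Pictures are saved under pics/ and viewed, at most 14 in all, crops included, and the job is handed in when it is done.

Besides the shell and the picture viewer there is one more tool, called after "Call:" by a JSON object that holds its "method" and its "body". step_arm: Moves the arm, as the interface text tells. Its arguments: {"type":"object","properties":{"moves":{"type":"string"},"gripper":{"type":"number"},"force":{"type":"number"}},"required":["moves"]}

```bash
ls; mkdir -p pics
python3 - <<'E'
from plant import sensors, optics, bot
import cv2
print(sensors.get_obs())
for n in("scene","top"):
    print(n,optics.camera_model(n)); cv2.imwrite(f"pics/{n}0.png",optics.snapshot(n)[:,:,::-1])
E
```

```text
pics
{'time': 0.0, 'joint_pos': array([-1.35780685e+00,  1.16449702e-01,  1.44225112e+00, -9.87036707e-06,
        1.58400887e+00, -3.77655779e-02]), 'joint_velocities': array([ 0.00056775,  0.00151262,  0.00064448,  0.00051834,  0.00223398,
       -0.0008355 ]), 'tau': array([-8.73220574e-05, -7.31987786e+01, -6.32480621e+01, -2.12382116e-05,
        6.32929994e-03,  3.85823307e-05]), 'eef_pos': array([ 0.16746619, -0.65371794,  0.24759541]), 'ee_rot': array([ 9.92150381e-01,  1.25049226e-01, -5.37863910e-05, -5.55946926e-04]), 'contact_force': array([ 0.01521445,  0.02434169, -0.10706449]), 'torque': array([-0.02952998,  0.00915842, -0.01061882]), 'finger_force': 0.0, 'gripper_width': 1.0008740800179976}
scene {'fx': 442.5434252297185, 'fy': 442.5434252297185, 'cx': 319.8522010372532, 'cy': 196.0857139913437, 'k1': 0.01389674926207298, 'rvec': array([ 0.63783125, -2.67538277,  1.10818848]), 'tvec': array([0.50220915, 0.22103194, 0.9317248 ])}
top {'fx': 454.11512902390507, 'fy': 454.11512902390507, 'cx': 322.61374965985414, 'cy': 203.72819721247393, 'k1': -0.06991159591722783, 'rvec': array([ 2.14568595, -2.12101729,  0.23175441]), 'tvec': array([-0.02295302,  0.55249183,  1.01200878])}
```

View pics/scene0.png

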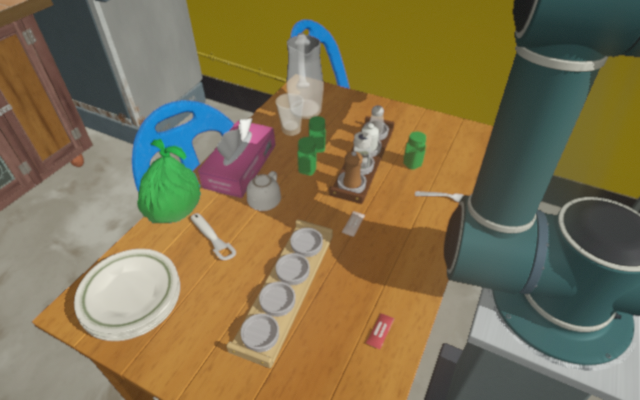

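View pics/top0.png

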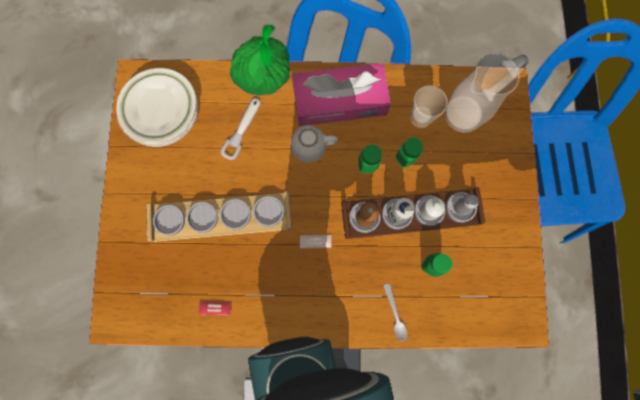

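The scene view shows the full rack at the far right side and the empty light rack nearer. In the top view (left = +y) the empty dishes are at about (170,218), (203,214), (236,212) and (269,209). The full rack runs from mill (365,214) through the jar or pot at (398,210) and (430,208) to the one at (462,205).

```bash
cat > h.py <<'E'
import numpy as np, cv2
from plant import sensors, optics, bot
from scipy.spatial.transform import Rotation as R
def ray(n,px):
    m=optics.camera_model(n); K=np.array([[m['fx'],0,m['cx']],[0,m['fy'],m['cy']],[0,0,1]])
    # forward model: d=u(1+k1 r^2)
    p=cv2.undistortPoints(np.array(px,float).reshape(-1,1,2),K,np.array([m['k1'],0,0,0.])).reshape(-1,2)
    Rm=cv2.Rodrigues(m['rvec'])[0]
    return -Rm.T@m['tvec'], np.c_[p,np.ones(len(p))]@Rm
def plane(n,px,z):
    c,d=ray(n,px); return c+d*((z-c[2])/d[:,2])[:,None]
def proj(n,P):
    m=optics.camera_model(n); K=np.array([[m['fx'],0,m['cx']],[0,m['fy'],m['cy']],[0,0,1]])
    return cv2.projectPoints(np.array(P,float).reshape(-1,1,3),m['rvec'],m['tvec'],K,np.array([m['k1'],0,0,0.]))[0].reshape(-1,2)
E
python3 - <<'E'
from h import *
np.set_printoptions(precision=4,suppress=True)
im=cv2.imread('pics/top0.png'); s=cv2.imread('pics/scene0.png')
print("cam",ray('top',[[1,1]])[0],ray('scene',[[1,1]])[0])
print("table corners",plane('top',[[118,60],[90,343],[548,346]],0))
hsv=cv2.cvtColor(im,cv2.COLOR_BGR2HSV)
print([hsv[y,x] for x,y in((153,238),(285,226),(220,232),(360,233),(480,195),(410,226),(330,180),(200,260))])
for name,x0,x1,guess in(('to',140,300,None),('from',335,495,None)):
    # steel: low saturation
    m=np.zeros(im.shape[:2],np.uint8); m[185:250,x0:x1]=(hsv[185:250,x0:x1,1]<70)*255
    cs=[c for c in cv2.findContours(m,0,2)[0] if cv2.contourArea(c)>150]
    for c in cs: 
        e=cv2.minEnclosingCircle(c); print(name,e,plane('top',[e[0]],.028),cv2.contourArea(c))
a=cv2.resize(im[170:280,335:495],None,fx=5,fy=5,interpolation=2)[:,:400*2]
b=cv2.resize(s[100:210,320:450],None,fx=5,fy=5,interpolation=2)
a2=cv2.resize(im[170:260,335:495],None,fx=4,fy=4); b2=cv2.resize(s[100:210,320:450],None,fx=2,fy=2)
cv2.imwrite('pics/a.png',a2)
E
```

```text
cam [0.3513 0.0103 1.0984] [0.2228 0.6752 0.8146]
table corners [[ 0.9432  0.5281  0.    ]
 [ 0.2214  0.5267  0.    ]
 [ 0.2211 -0.5651  0.    ]]
[array([ 18, 115,  95], dtype=uint8), array([ 18, 118, 125], dtype=uint8), array([ 18, 123, 214], dtype=uint8), array([  9, 130,  96], dtype=uint8), array([ 14, 184, 126], dtype=uint8), array([ 10, 149,  89], dtype=uint8), array([ 15, 193, 116], dtype=uint8), array([ 15, 206, 173], dtype=uint8)]
to ((167.6904754638672, 219.7857208251953), 16.366411209106445) [[0.5133 0.3516 0.028 ]] 739.5
to ((201.60311889648438, 216.7081756591797), 15.65821361541748) [[0.5219 0.2709 0.028 ]] 715.5
to ((234.8282470703125, 213.67747497558594), 15.647445678710938) [[0.5304 0.192  0.028 ]] 720.0
to ((268.2724609375, 210.70957946777344), 15.649028778076172) [[0.5387 0.1125 0.028 ]] 719.0
from ((364.5, 216.5), 15.953156471252441) [[ 0.5278 -0.1179  0.028 ]] 302.5
from ((430.0, 209.0), 48.662200927734375) [[ 0.5482 -0.2774  0.028 ]] 2343.0
```

View pics/a.png

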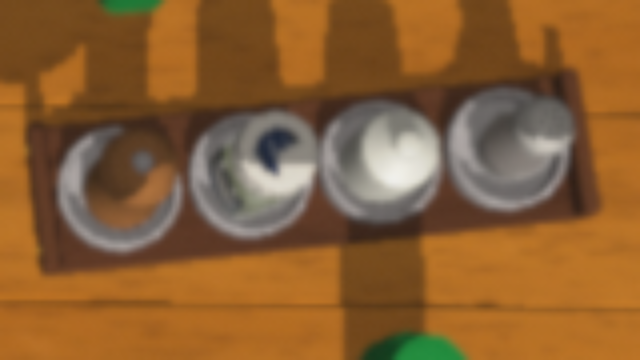

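From left to right the full rack holds the mill (ball at about 371,210), the spice jar with dark print (404,207), the pot (435,208) and the shaker (471,201).

Run:
```python
from h import *
np.set_printoptions(precision=4,suppress=True)
f=lambda u,v:[335+u/4-.4,170+v/4-.4]
for n,t,z in(('mill',(143,160),.118),('spice',(277,150),.112),('potlid',(402,150),.08),('pot knob',(428,135),.096),('shaker',(545,125),.1)):
    p=plane('top',[f(*t)],z); print(n,p,proj('scene',p))
d=plane('top',[f(*p) for p in((120,188),(253,175),(381,160),(510,148))],.028); print(d)
s=cv2.imread('pics/scene0.png')
cv2.imwrite('pics/s1.png',cv2.resize(s[95:215,320:440],None,fx=5,fy=5,interpolation=2))
q=sensors.get_obs(); print(R.from_quat(q['ee_rot']).as_matrix(), (R.from_quat(q['ee_rot']).inv()*R.from_matrix(np.array([[0,1,0],[1,0,0],[0,0,-1.]]))).as_rotvec(degrees=True))
M=R.from_quat(q['ee_rot']).as_matrix()
print(M.T@(np.array([.528,-.118,.25])-q['eef_pos'])*100)
```

```text
mill [[ 0.5285 -0.1202  0.118 ]] [[354.1895 152.6768]]
spice [[ 0.5363 -0.196   0.112 ]] [[363.0771 136.9467]]
potlid [[ 0.5433 -0.2755  0.08  ]] [[371.14   129.7677]]
pot knob [[ 0.5492 -0.2864  0.096 ]] [[371.1353 122.3389]]
shaker [[ 0.5552 -0.3534  0.1   ]] [[378.1972 108.2215]]
[[ 0.5276 -0.1181  0.028 ]
 [ 0.5365 -0.1986  0.028 ]
 [ 0.5467 -0.277   0.028 ]
 [ 0.5552 -0.3571  0.028 ]]
[[ 0.9687  0.2482 -0.0002]
 [ 0.2482 -0.9687  0.001 ]
 [ 0.0001 -0.001  -1.    ]] [ -0.0489  -0.0424 -75.6296]
[ 48.2202 -42.9505  -0.1883]
```

View pics/s1.png

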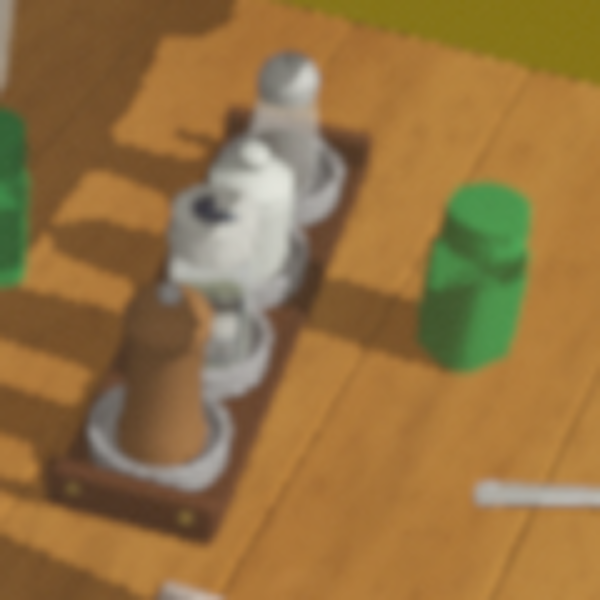

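The scene crop confirms the order (mill nearest at left end, spice, pot, shaker at the far end), all upright. The green jar is a separate look-alike. Going above the mill.

Call:
{"method": "step_arm", "body": {"moves": "2 -2 -1 0 0 -4; 5 -4.5 -2 0 0 -10; 9 -8 -2 0 0 -18; 13 -12 -2 0 0 -26; 17.5 -15.5 -2 0 0 -34; 22 -19.5 -2 0 0 -42; 26.5 -23.5 -2 0 0 -50; 31 -27.5 -2 0 0 -58; 35 -31 -2 0 0 -66; 39 -35 -2 0 0 -72", "gripper": 8.5}}

```text
time: 1.35
eef_pos: [0.4591, -0.2164, 0.2681]
ee_rot: [0.728, 0.686, -0.0, -0.0]
contact_force: [0.8, -0.9, -0.3]
gripper_width: 0.995
finger_force: 0.0
```

Call:
{"method": "step_arm", "body": {"moves": "0 0 0 0 0 -3.6; 0 0 0 0 0 -3.6; 0 0 0 0 0 -3.6"}}

```text
time: 1.72
eef_pos: [0.4582, -0.2184, 0.2682]
ee_rot: [0.708, 0.706, -0.0, -0.0]
contact_force: [-0.7, -0.8, 0.4]
gripper_width: 0.996
finger_force: 0.0
```

Call:
{"method": "step_arm", "body": {"moves": "2.5 1.7 1.5 0 0 0; 6.5 4.5 3 0 0 0; 9.9 7 5 0 0 0; 9.9 7 8 0 0 0; 9.9 7 11 0 0 0; 9.9 7 11 0 0 0;  9.9 7 11 0 0 0"}}

```text
time: 2.6
eef_pos: [0.5288, -0.1197, 0.1597]
ee_rot: [0.708, 0.706, 0.0, 0.001]
contact_force: [0.3, -1.1, 0.8]
gripper_width: 0.996
finger_force: 0.0
```

Run:
```python
from h import *
im=optics.snapshot('scene')[:,:,::-1]; cv2.imwrite('pics/s2.png',cv2.resize(im[60:260,270:450],None,fx=3,fy=3,interpolation=2))
```

```text
(no output)
```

View pics/s2.png

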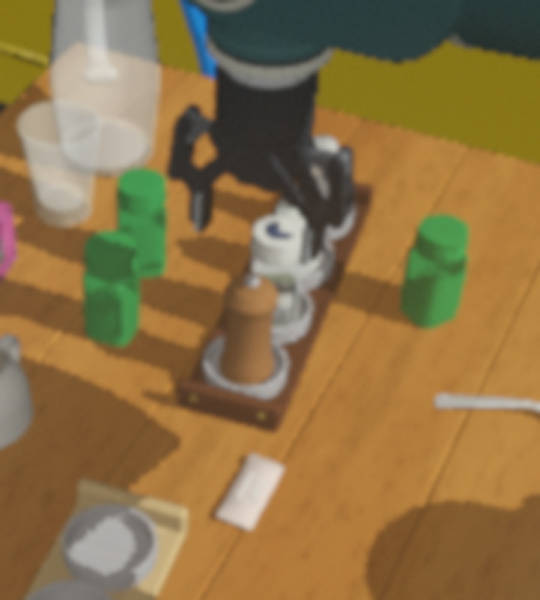

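The view shows the fingers astride the mill, at about (200,210) and (315,230) in the crop and clear of the others. Descend and grip.

Call:
{"method": "step_arm", "body": {"moves": "0 0 2.5 0 0 0; 0 0 5.5 0 0 0; 0 0 8 0 0 0; 0 0 8.8 0 0 0; 0 0 8.8 0 0 0"}}

```text
time: 3.28
eef_pos: [0.5288, -0.1193, 0.0712]
ee_rot: [0.707, 0.707, 0.0, 0.0]
contact_force: [0.9, -0.4, 0.3]
gripper_width: 0.995
finger_force: 0.0
```

Call:
{"method": "step_arm", "body": {"moves": "0 0 0 0 0 0; 0 0 0 0 0 0; 0 0 0 0 0 0; 0 0 0 0 0 0; 0 0 0 0 0 0; 0 0 0 0 0 0", "gripper": 3, "force": 30}}

```text
time: 4.03
eef_pos: [0.5291, -0.1192, 0.0714]
ee_rot: [0.707, 0.707, 0.0, 0.001]
contact_force: [0.0, 0.3, 6.4]
gripper_width: 0.503
finger_force: 26.8
```

Call:
{"method": "step_arm", "body": {"moves": "0 0 -1 0 0 0; 0 0 -3 0 0 0; 0 0 -6 0 0 0; 0 0 -9 0 0 0; 0 0 -11.5 0 0 0; 0 0 -13 0 0 0; 0 0 -13.5 0 0 0; 0 0 -13.5 0 0 0"}}

```text
time: 5.03
eef_pos: [0.5284, -0.119, 0.205]
ee_rot: [0.707, 0.707, -0.0, -0.0]
contact_force: [-0.1, -0.8, -0.9]
gripper_width: 0.501
finger_force: 29.0
```

Call:
{"method": "step_arm", "body": {"moves": "1.5 0 0 0 0 0; 4.5 .1 0 0 0 0; 8 .3 0 0 0 0; 12 .5 0 0 0 0; 16 .7 0 0 0 0; 19.5 .9 0 0 0 0; 22 1 0 0 0 0; 23.2 1 0 0 0 0; 23.2 1 0 0 0 0; 23.2 1 0 0 0 0"}}

```text
time: 6.28
eef_pos: [0.5386, 0.1123, 0.2052]
ee_rot: [0.707, 0.707, -0.0, 0.0]
contact_force: [-1.1, -0.4, -1.6]
gripper_width: 0.5
finger_force: 29.1
```

Run:
```python
from h import *
im=optics.snapshot('top')[:,:,::-1]; im2=optics.snapshot('scene')[:,:,::-1]
cv2.imwrite('pics/c3.png',np.hstack([cv2.resize(im[150:290,140:330],None,fx=2,fy=2.),cv2.resize(im2[120:260,220:400],None,fx=2,fy=2)]))
```

```text
(no output)
```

View pics/c3.png

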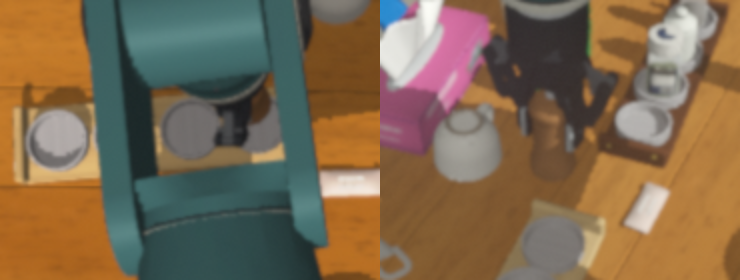

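The mill hangs upright in the gripper (right half, around (552,140)) above the right end of the empty rack. Lower and release.

Call:
{"method": "step_arm", "body": {"moves": "0 0 2.5 0 0 0; 0 0 5.5 0 0 0; 0 0 8.5 0 0 0; 0 0 10.5 0 0 0; 0 0 12 0 0 0; 0 0 12.8 0 0 0; 0 0 13.2 0 0 0; 0 0 13.3 0 0 0; 0 0 13.3 0 0 0"}}

```text
time: 7.5
eef_pos: [0.5389, 0.113, 0.0728]
ee_rot: [0.707, 0.707, 0.0, 0.0]
contact_force: [-0.5, -1.0, -1.6]
gripper_width: 0.499
finger_force: 29.1
```

Call:
{"method": "step_arm", "body": {"moves": "0 0 0 0 0 0; 0 0 0 0 0 0; 0 0 0 0 0 0; 0 0 0 0 0 0; 0 0 0 0 0 0; 0 0 0 0 0 0", "gripper": 8.5}}

```text
time: 8.25
eef_pos: [0.5386, 0.1129, 0.0723]
ee_rot: [0.707, 0.707, -0.0, -0.0]
contact_force: [-1.2, 0.3, 0.3]
gripper_width: 0.995
finger_force: 0.0
```

Call:
{"method": "step_arm", "body": {"moves": "0 0 -1.5 0 0 0; 0 0 -4 0 0 0; 0 0 -7 0 0 0; 0 0 -10 0 0 0; 0 0 -12 0 0 0; 0 0 -12.5 0 0 0; 0 0 -12.5 0 0 0"}}

```text
time: 9.12
eef_pos: [0.5385, 0.1129, 0.1969]
ee_rot: [0.707, 0.707, -0.0, -0.0]
contact_force: [-0.3, 0.4, 1.0]
gripper_width: 0.994
finger_force: 0.0
```

Call:
{"method": "step_arm", "body": {"moves": "-3 0 0 0 0 0; -8 0 0 0 0 0; -13.5 0 0 0 0 0; -19 0 0 0 0 0; -24 -.1 0 0 0 0; -28 -.2 0 0 0 0; -30.5 -.2 0 0 0 0; -31 -.2 0 0 0 0; -31 -.2 2 0 0 0; -31 -.2 2 0 0 0"}}

```text
time: 10.38
eef_pos: [0.5357, -0.1959, 0.1745]
ee_rot: [0.707, 0.707, -0.001, -0.002]
contact_force: [0.3, -0.0, 0.4]
gripper_width: 0.997
finger_force: 0.0
```

Run:
```python
from h import *
im=optics.snapshot('scene')[:,:,::-1]; cv2.imwrite('pics/s4.png',cv2.resize(im[60:300,230:450],None,fx=2.4,fy=2.4,interpolation=2))
```

```text
(no output)
```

View pics/s4.png

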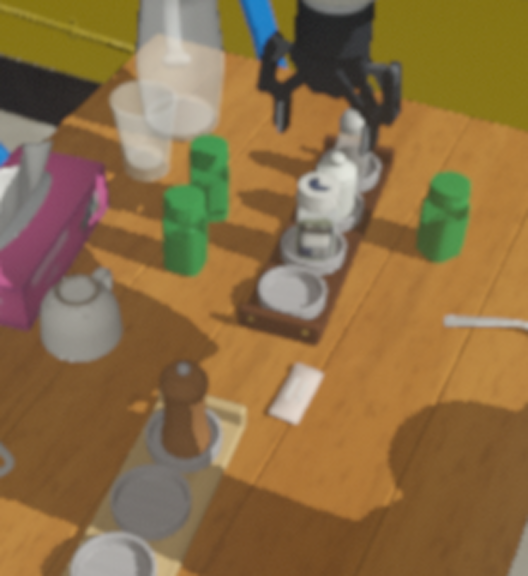

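The mill stands upright in the right-end dish (crop 185,430), and the gripper is above the spice jar. Descend and grip the jar.

Call:
{"method": "step_arm", "body": {"moves": "0 0 2.5 0 0 0; 0 0 5.5 0 0 0; 0 0 8.5 0 0 0; 0 0 10 0 0 0; 0 0 10.4 0 0 0; 0 0 10.4 0 0 0"}}

```text
time: 11.18
eef_pos: [0.5368, -0.1971, 0.0741]
ee_rot: [0.707, 0.707, 0.0, 0.0]
contact_force: [0.2, -0.4, 0.6]
gripper_width: 0.995
finger_force: 0.0
```

Call:
{"method": "step_arm", "body": {"moves": "0 0 0 0 0 0; 0 0 0 0 0 0; 0 0 0 0 0 0; 0 0 0 0 0 0; 0 0 0 0 0 0; 0 0 0 0 0 0", "gripper": 3.5, "force": 30}}

```text
time: 11.92
eef_pos: [0.5368, -0.1972, 0.0742]
ee_rot: [0.707, 0.707, 0.0, 0.001]
contact_force: [-1.3, 0.1, 4.1]
gripper_width: 0.576
finger_force: 30.8
```

Call:
{"method": "step_arm", "body": {"moves": "0 0 -1 0 0 0; 0 0 -3 0 0 0; 0 0 -6 0 0 0; 0 0 -9 0 0 0; 0 0 -11.5 0 0 0; 0 0 -13 0 0 0; 0 0 -13.5 0 0 0; 0 0 -13.5 0 0 0"}}

```text
time: 12.92
eef_pos: [0.5364, -0.197, 0.208]
ee_rot: [0.707, 0.707, -0.0, -0.0]
contact_force: [0.5, 0.4, -2.1]
gripper_width: 0.579
finger_force: 31.6
```

Call:
{"method": "step_arm", "body": {"moves": "2 0 0 0 0 0; 6 0 0 0 0 0; 11 -.1 0 0 0 0; 16.5 -.2 0 0 0 0; 22 -.3 0 0 0 0; 27.5 -.4 0 0 0 0; 32.5 -.5 0 0 0 0; 36.5 -.6 0 0 0 0; 38.5 -.6 0 0 0 0; 38.9 -.6 0 0 0 0"}}

```text
time: 14.18
eef_pos: [0.5302, 0.1929, 0.2078]
ee_rot: [0.707, 0.707, -0.0, -0.0]
contact_force: [-0.9, -0.6, -1.1]
gripper_width: 0.579
finger_force: 31.7
```

Call:
{"method": "step_arm", "body": {"moves": "0 0 0 0 0 0; 0 0 2.5 0 0 0; 0 0 5.5 0 0 0; 0 0 8.5 0 0 0; 0 0 10.5 0 0 0; 0 0 12 0 0 0; 0 0 12.8 0 0 0; 0 0 13.2 0 0 0; 0 0 13.4 0 0 0; 0 0 13.4 0 0 0"}}

```text
time: 15.42
eef_pos: [0.5308, 0.192, 0.0747]
ee_rot: [0.707, 0.707, 0.0, 0.0]
contact_force: [-0.6, -0.5, -1.5]
gripper_width: 0.58
finger_force: 31.7
```

Call:
{"method": "step_arm", "body": {"moves": "0 0 0 0 0 0; 0 0 0 0 0 0; 0 0 0 0 0 0; 0 0 0 0 0 0; 0 0 0 0 0 0; 0 0 0 0 0 0", "gripper": 8.5}}

```text
time: 16.18
eef_pos: [0.5307, 0.1919, 0.0743]
ee_rot: [0.707, 0.707, -0.0, -0.0]
contact_force: [-0.9, 0.6, -0.0]
gripper_width: 0.996
finger_force: 0.0
```

Call:
{"method": "step_arm", "body": {"moves": "0 0 -1.5 0 0 0; 0 0 -4 0 0 0; 0 0 -7 0 0 0; 0 0 -10 0 0 0; 0 0 -12 0 0 0; 0 0 -12.5 0 0 0; 0 0 -12.5 0 0 0"}}

```text
time: 17.05
eef_pos: [0.5306, 0.1919, 0.1988]
ee_rot: [0.707, 0.707, -0.0, -0.0]
contact_force: [0.7, -0.6, -0.0]
gripper_width: 0.994
finger_force: 0.0
```

Call:
{"method": "step_arm", "body": {"moves": "-3 .1 0 0 0 0; -8 .3 0 0 0 0; -13.5 .5 0 0 0 0; -19 .7 0 0 0 0; -25 .8 0 0 0 0; -31 1 0 0 0 0; -37 1.2 0 0 0 0; -42 1.3 0 0 0 0; -46 1.4 0 0 0 0; -46.9 1.4 0 0 0 0"}}

```text
time: 18.3
eef_pos: [0.5438, -0.2789, 0.1975]
ee_rot: [0.708, 0.706, -0.0, -0.001]
contact_force: [0.1, 1.0, -0.2]
gripper_width: 0.992
finger_force: 0.0
```

Call:
{"method": "step_arm", "body": {"moves": "0 0 2 0 0 0; 0 0 4 0 0 0; 0 0 4 0 0 0"}}

```text
time: 18.68
eef_pos: [0.5437, -0.2756, 0.1564]
ee_rot: [0.707, 0.707, -0.0, -0.002]
contact_force: [0.5, 0.4, 0.4]
gripper_width: 0.995
finger_force: 0.0
```

Run:
```python
from h import *
im=optics.snapshot('scene')[:,:,::-1]; cv2.imwrite('pics/s5.png',cv2.resize(im[60:330,220:450],None,fx=2.2,fy=2.2,interpolation=2))
```

```text
(no output)
```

View pics/s5.png

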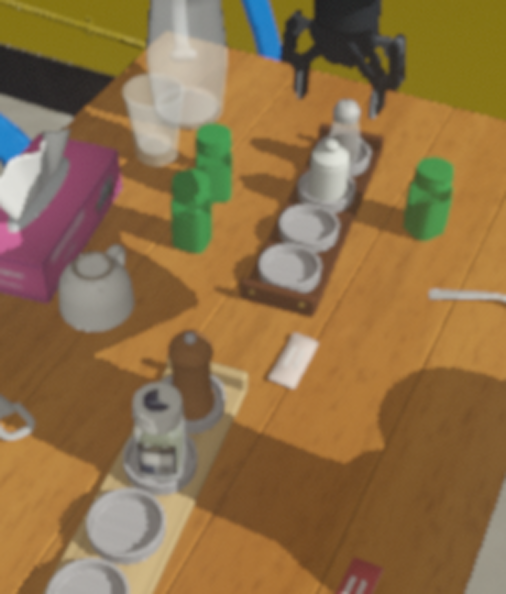

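Mill and spice jar stand upright in the two right dishes (crop 190,380 and 158,435), and the gripper is above the pot. Descend and grip the pot low.

Call:
{"method": "step_arm", "body": {"moves": "0 0 2.5 0 0 0; 0 0 5.5 0 0 0; 0 0 8.5 0 0 0; 0 0 9.9 0 0 0; 0 0 10.3 0 0 0; 0 0 10.3 0 0 0"}}

```text
time: 19.48
eef_pos: [0.5449, -0.2772, 0.0573]
ee_rot: [0.707, 0.707, 0.0, 0.001]
contact_force: [-0.6, -0.3, -0.1]
gripper_width: 0.993
finger_force: 0.0
```

Call:
{"method": "step_arm", "body": {"moves": "0 0 0 0 0 0; 0 0 0 0 0 0; 0 0 0 0 0 0; 0 0 0 0 0 0; 0 0 0 0 0 0; 0 0 0 0 0 0", "gripper": 3.5, "force": 30}}

```text
time: 20.23
eef_pos: [0.5447, -0.2773, 0.0573]
ee_rot: [0.707, 0.707, 0.0, 0.001]
contact_force: [-0.2, 1.1, 5.7]
gripper_width: 0.549
finger_force: 30.5
```

Call:
{"method": "step_arm", "body": {"moves": "0 0 -1 0 0 0; 0 0 -3 0 0 0; 0 0 -6 0 0 0; 0 0 -9 0 0 0; 0 0 -11.5 0 0 0; 0 0 -13 0 0 0; 0 0 -14 0 0 0; 0 0 -14 0 0 0; 0 0 -14 0 0 0"}}

```text
time: 21.35
eef_pos: [0.5442, -0.2769, 0.1953]
ee_rot: [0.707, 0.707, -0.0, -0.001]
contact_force: [-0.3, -1.2, -1.2]
gripper_width: 0.543
finger_force: 31.4
```

Run:
```python
from h import *
im=optics.snapshot('scene')[:,:,::-1]; cv2.imwrite('pics/s6.png',cv2.resize(im[40:190,310:460],None,fx=4,fy=4,interpolation=2))
q=sensors.get_obs();print(q['gripper_width'],q['finger_force'])
```

```text
0.548935429987109 31.369445307645947
```

View pics/s6.png

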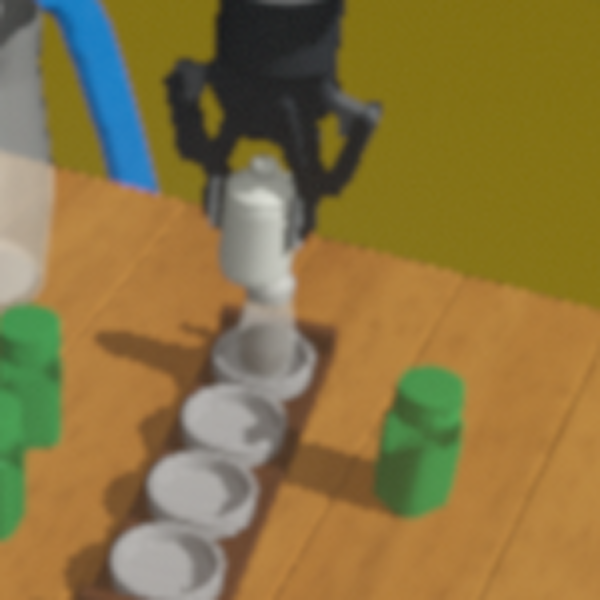

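The pot hangs upright in the gripper (crop 258,220). Carry it to the second dish from the left.

Call:
{"method": "step_arm", "body": {"moves": "2 0 0 0 0 0; 6 -.1 0 0 0 0; 11 -.3 0 0 0 0; 17 -.6 0 0 0 0; 23 -.9 0 0 0 0; 29 -1.2 0 0 0 0; 35 -1.5 0 0 0 0; 41 -1.8 0 0 0 0; 46.5 -2 0 0 0 0; 51 -2.2 0 0 0 0"}}

```text
time: 22.65
eef_pos: [0.5214, 0.2357, 0.196]
ee_rot: [0.707, 0.707, -0.0, -0.0]
contact_force: [0.3, -0.7, -1.3]
gripper_width: 0.548
finger_force: 31.4
```

Call:
{"method": "step_arm", "body": {"moves": "3 0 0 0 0 0; 3.8 0 0 0 0 0; 3.8 0 0 0 0 0; 3.8 0 0 0 0 0"}}

```text
time: 23.15
eef_pos: [0.5227, 0.2701, 0.1963]
ee_rot: [0.708, 0.707, -0.0, 0.0]
contact_force: [0.7, -0.1, -0.7]
gripper_width: 0.551
finger_force: 31.4
```

Call:
{"method": "step_arm", "body": {"moves": "0 0 2.5 0 0 0; 0 0 5.5 0 0 0; 0 0 8.5 0 0 0; 0 0 10.5 0 0 0; 0 0 12 0 0 0; 0 0 13 0 0 0; 0 0 13.6 0 0 0; 0 0 13.8 0 0 0; 0 0 13.8 0 0 0"}}

```text
time: 24.28
eef_pos: [0.5228, 0.271, 0.0587]
ee_rot: [0.707, 0.707, 0.0, 0.0]
contact_force: [0.3, -0.2, -1.8]
gripper_width: 0.549
finger_force: 31.4
```

Call:
{"method": "step_arm", "body": {"moves": "0 0 0.1 0 0 0; 0 0 0.1 0 0 0"}}

```text
time: 24.52
eef_pos: [0.5228, 0.271, 0.0575]
ee_rot: [0.707, 0.707, 0.0, 0.0]
contact_force: [0.4, 0.4, -0.4]
gripper_width: 0.547
finger_force: 31.4
```

Call:
{"method": "step_arm", "body": {"moves": "0 0 0 0 0 0; 0 0 0 0 0 0; 0 0 0 0 0 0; 0 0 0 0 0 0; 0 0 0 0 0 0; 0 0 0 0 0 0", "gripper": 8.5}}

```text
time: 25.28
eef_pos: [0.5227, 0.2709, 0.0573]
ee_rot: [0.707, 0.707, -0.0, 0.0]
contact_force: [1.0, -0.2, 0.6]
gripper_width: 1.0
finger_force: 0.0
```

Call:
{"method": "step_arm", "body": {"moves": "0 0 -1.5 0 0 0; 0 0 -4 0 0 0; 0 0 -7 0 0 0; 0 0 -10 0 0 0; 0 0 -13 0 0 0; 0 0 -14 0 0 0; 0 0 -14 0 0 0"}}

```text
time: 26.15
eef_pos: [0.5228, 0.271, 0.1977]
ee_rot: [0.707, 0.707, 0.0, 0.0]
contact_force: [0.1, 0.2, -0.5]
gripper_width: 0.996
finger_force: 0.0
```

Call:
{"method": "step_arm", "body": {"moves": "-3 .1 0 0 0 0; -8 .4 0 0 0 0; -14 .7 0 0 0 0; -20 1 0 0 0 0; -26 1.3 0 0 0 0; -32 1.6 0 0 0 0; -38 2 0 0 0 0; -44 2.3 0 0 0 0; -50 2.6 0 0 0 0; -56 3 0 0 0 0"}}

```text
time: 27.4
eef_pos: [0.5518, -0.291, 0.1957]
ee_rot: [0.707, 0.707, -0.0, -0.001]
contact_force: [1.0, 0.2, 0.7]
gripper_width: 0.992
finger_force: 0.0
```

Call:
{"method": "step_arm", "body": {"moves": "-4 .2 0 0 0 0; -6.6 .2 0 0 0 0; -6.6 .2 2 0 0 0; -6.6 .2 4 0 0 0; -6.6 .2 4 0 0 0; -6.6 .2 4 0 0 0"}}

```text
time: 28.15
eef_pos: [0.5546, -0.3544, 0.1577]
ee_rot: [0.707, 0.707, 0.0, 0.0]
contact_force: [0.7, 0.0, 0.3]
gripper_width: 0.996
finger_force: 0.0
```

Run:
```python
from h import *
im=optics.snapshot('scene')[:,:,::-1]; cv2.imwrite('pics/s7.png',cv2.resize(im[40:360,220:460],None,fx=1.8,fy=1.8,interpolation=2))
```

```text
(no output)
```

View pics/s7.png

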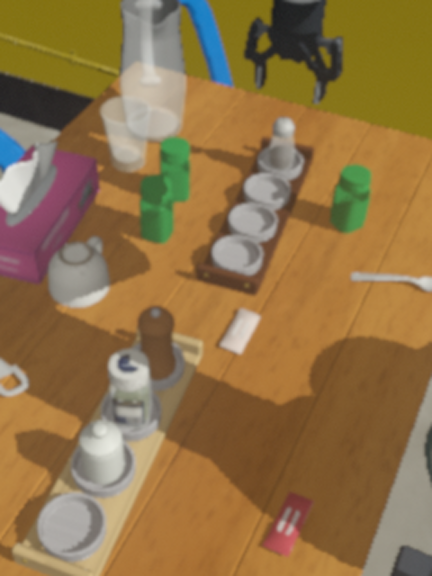

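Three stand upright in place (crop 157,345; 130,390; 100,460), and the gripper is above the shaker. Grip it at about TCP z = 0.067.

Call:
{"method": "step_arm", "body": {"moves": "0 0 2.5 0 0 0; 0 0 5.5 0 0 0; 0 0 8 0 0 0; 0 0 9 0 0 0; 0 0 9 0 0 0"}}

```text
time: 28.82
eef_pos: [0.5545, -0.355, 0.0677]
ee_rot: [0.707, 0.707, 0.0, 0.0]
contact_force: [0.5, 0.5, 0.2]
gripper_width: 1.001
finger_force: 0.0
```

Call:
{"method": "step_arm", "body": {"moves": "0 0 0 0 0 0; 0 0 0 0 0 0; 0 0 0 0 0 0; 0 0 0 0 0 0; 0 0 0 0 0 0; 0 0 0 0 0 0", "gripper": 3, "force": 30}}

```text
time: 29.58
eef_pos: [0.5549, -0.3553, 0.0684]
ee_rot: [0.707, 0.707, 0.0, 0.001]
contact_force: [1.2, 0.7, 5.8]
gripper_width: 0.444
finger_force: 29.5
```

Call:
{"method": "step_arm", "body": {"moves": "0 0 -1 0 0 0; 0 0 -3 0 0 0; 0 0 -6 0 0 0; 0 0 -9 0 0 0; 0 0 -11.5 0 0 0; 0 0 -13 0 0 0; 0 0 -14 0 0 0; 0 0 -14 0 0 0; 0 0 -14 0 0 0"}}

```text
time: 30.7
eef_pos: [0.5542, -0.3549, 0.2063]
ee_rot: [0.707, 0.707, -0.0, -0.001]
contact_force: [0.2, 0.5, -1.0]
gripper_width: 0.443
finger_force: 29.9
```

Run:
```python
from h import *
im=optics.snapshot('scene')[:,:,::-1]; cv2.imwrite('pics/s8.png',cv2.resize(im[20:150,320:450],None,fx=4,fy=4,interpolation=2))
```

```text
(no output)
```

View pics/s8.png

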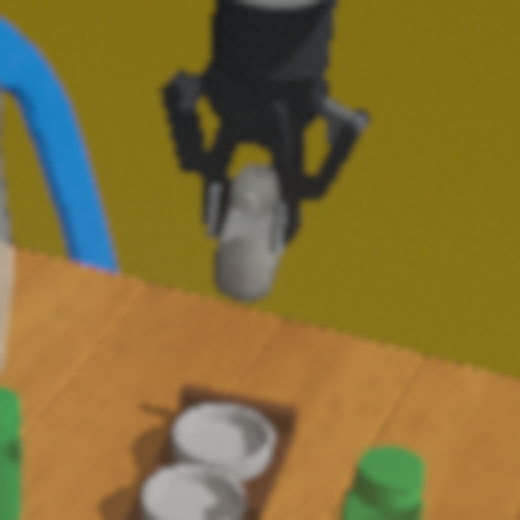

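The shaker is held upright (crop 250,230). Carry it to the left-end dish.

Call:
{"method": "step_arm", "body": {"moves": "2 0 0 0 0 0; 6 -.2 0 0 0 0; 11 -.6 0 0 0 0; 17 -1 0 0 0 0; 23 -1.4 0 0 0 0; 29 -1.8 0 0 0 0; 35 -2.2 0 0 0 0; 41 -2.6 0 0 0 0; 47 -3 0 0 0 0; 53 -3.3 0 0 0 0"}}

```text
time: 32.0
eef_pos: [0.5204, 0.1774, 0.2072]
ee_rot: [0.707, 0.707, 0.0, -0.0]
contact_force: [0.7, -0.5, -0.9]
gripper_width: 0.441
finger_force: 29.9
```

Call:
{"method": "step_arm", "body": {"moves": "6 -.3 0 0 0 0; 11 -.5 0 0 0 0; 15 -.7 0 0 0 0; 17 -.8 0 0 0 0; 17.7 -.8 0 0 0 0; 17.7 -.8 0 0 0 0; 17.7 -.8 0 0 0 0"}}

```text
time: 32.88
eef_pos: [0.514, 0.3509, 0.2074]
ee_rot: [0.708, 0.707, 0.0, 0.0]
contact_force: [0.4, -0.3, -1.2]
gripper_width: 0.441
finger_force: 29.9
```

Call:
{"method": "step_arm", "body": {"moves": "0 0 2.5 0 0 0; 0 0 5.5 0 0 0; 0 0 8.5 0 0 0; 0 0 10.5 0 0 0; 0 0 12 0 0 0; 0 0 13 0 0 0; 0 0 13.6 0 0 0; 0 0 13.8 0 0 0; 0 0 13.8 0 0 0"}}

```text
time: 34.0
eef_pos: [0.5139, 0.352, 0.0697]
ee_rot: [0.707, 0.707, 0.0, 0.0]
contact_force: [-0.5, -0.2, -0.8]
gripper_width: 0.447
finger_force: 29.9
```

Call:
{"method": "step_arm", "body": {"moves": "0 0 0.1 0 0 0; 0 0 0.1 0 0 0"}}

```text
time: 34.25
eef_pos: [0.5139, 0.352, 0.0686]
ee_rot: [0.707, 0.707, 0.0, 0.0]
contact_force: [1.2, 0.2, 0.6]
gripper_width: 0.446
finger_force: 30.0
```

Call:
{"method": "step_arm", "body": {"moves": "0 0 0 0 0 0; 0 0 0 0 0 0; 0 0 0 0 0 0; 0 0 0 0 0 0; 0 0 0 0 0 0; 0 0 0 0 0 0", "gripper": 8.5}}

```text
time: 35.0
eef_pos: [0.5137, 0.3519, 0.0683]
ee_rot: [0.707, 0.707, -0.0, -0.0]
contact_force: [0.5, 0.7, -0.1]
gripper_width: 0.995
finger_force: 0.0
```

Call:
{"method": "step_arm", "body": {"moves": "0 0 -1.5 0 0 0; 0 0 -4 0 0 0; 0 0 -7 0 0 0; 0 0 -10 0 0 0; 0 0 -13 0 0 0; -2 0 -14 0 0 0; -6 0 -14 0 0 0; -12 0 -14 0 0 0; -16 0 -14 0 0 0; -16 0 -14 0 0 0"}}

```text
time: 36.25
eef_pos: [0.5134, 0.1889, 0.2084]
ee_rot: [0.708, 0.706, -0.0, 0.0]
contact_force: [0.5, 1.1, 0.3]
gripper_width: 0.991
finger_force: 0.0
```

Call:
{"method": "step_arm", "body": {"moves": "-3 0 0 0 0 0; -8 0 0 0 0 0; -14 0 0 0 0 0; -20 0 0 0 0 0; -25 0 0 0 0 0; -28 0 0 0 0 0; -28 0 0 0 0 0; -28 0 0 0 0 0"}}

```text
time: 37.25
eef_pos: [0.5134, -0.0876, 0.2081]
ee_rot: [0.707, 0.707, 0.0, -0.0]
contact_force: [-1.0, 0.7, -0.6]
gripper_width: 0.993
finger_force: 0.0
```

Run:
```python
from h import *
im=optics.snapshot('top')[:,:,::-1]; im2=optics.snapshot('scene')[:,:,::-1]
cv2.imwrite('pics/c9.png',np.hstack([cv2.resize(im[170:250,140:300],None,fx=2.5,fy=2.5),cv2.resize(im2[210:370,220:350],(0,0),fx=2.5,fy=2.5)[:200] if 0 else cv2.resize(im2[210:370,220:350],(163,200))]))
cv2.imwrite('pics/c9.png',cv2.copyMakeBorder(cv2.resize(im[170:250,140:300],None,fx=2.5,fy=2.5),0,280,0,0,cv2.BORDER_CONSTANT) if 0 else np.hstack([cv2.resize(im[170:250,140:300],(400,200)).repeat(1,0) if 0 else np.vstack([cv2.resize(im[170:250,140:300],(400,200)),np.zeros((280,400,3),np.uint8)]),cv2.resize(im2[210:370,220:350],(390,480))]))
```

```text
(no output)
```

View pics/c9.png

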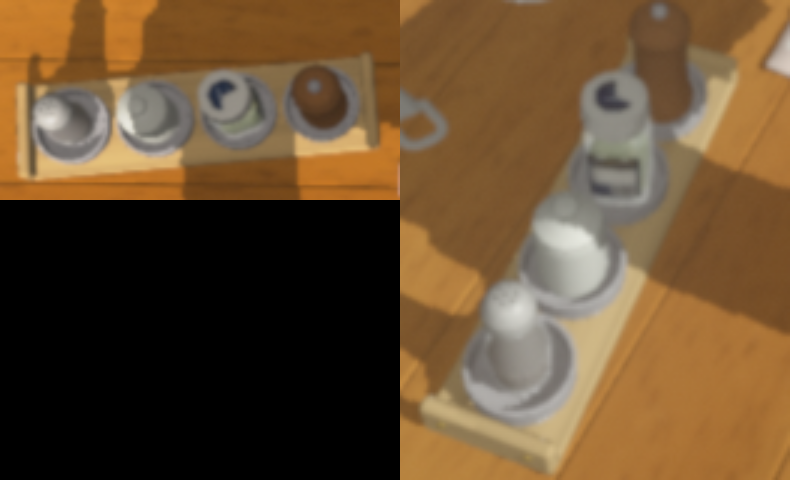

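All four stand upright in their dishes: shaker, pot, spice and mill from left to right, at crop positions (70,125), (155,115), (235,105) and (320,95). The arm is clear.

```bash
python3 -c "
from plant import bot; print(bot.close_job())"
```

```text
the job is handed in; nothing more can be done
None
```

All four condiments stand upright in the empty rack in reverse order (from the left: shaker, pot, spice, mill), none was knocked over, and I handed the job in at about 37 s; the hand-in returned no verdict.

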